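# Rock a stuck tube block out of the dry-block heater

### The arm

A 6-joint arm with a two-finger parallel gripper is mounted at the origin on a cart in front of the work surface, level with it; the furniture and walls round the work are solid. World frame = base frame: x ahead of the robot, y to its left, z up, the work surface at z = 0. Lengths are in m, angles in rad, forces in N, time in s.
With the tool pointing down it reaches from about 0.275 to 0.725 m from the base axis. Payload 15.9 kg.
Tool frame: the origin (TCP) lies midway between the tips of the shut fingers; the grasp point (between the pads) lies 19 mm behind it; y points along the fingers, z is the direction in which the jaws open and shut, and the axes are right-handed (so a half turn about y gives the same grasp; the last joint's range is limited). The gripper opens to 85 mm and grips with 20 to 120 N. Pads are 22 mm wide; open, the fingers measure 114 mm over their backs; the gripper's body (76 mm by 85 mm) begins 54 mm behind the grasp point. The pads swing forward as they close: fully open they stand 13 mm farther back than shut.
Start: joints at [-1.14, 0.213, -0.034, 1.323, 0, 1.571], TCP at [0.209, -0.454, 0.231] pointing down, gripper open.
Joint ranges: [-2.98, 2.98], [-0.74, 1.72], [-1.14, 1.35], [-2.1, 2.04], [-1.57, 1.44], [-3.14, 3.14]. Speed limits (rad/s): [1.89, 1.89, 2.39, 2.57, 3.14, 3.14].

### API

Orientations are given as a unit quaternion [w, x, y, z].
In Python, from cell import telemetry, capture, get_calibration, order gives the robot as it stands. The module is installed in compiled form; this text tells all that it offers.
- The arm moves only by the tool apply_moves, never from a script. Its argument "series" is a list of rows, each a list of 5 numbers: the shift along the tool's x, y, z in cm, then the turn about the tool's y in degrees, then the opening, from 0 (shut) to 1 (fully open). A call has 1 to 5 rows; each row is the pose to reach, as a shift and turn from the pose commanded when the call began, along the tool's axes at that moment; what a row does not reach only later rows make up. A row lasts 1/12 s, in which the tool goes at most 41.7 mm and 7.16 degrees, less where a joint would pass 70% of its speed; a pose out of reach is approached as far as the arm can. A call with a gripper value outside its range is refused whole. The fingers move at their own pace and stop on an object; the grip force is fixed at half the most. Time passes only in rows, so rows that repeat a pose let the fingers close. It gives the time, the measured TCP pose, the force and the opening at its end, in the units of the state.
- telemetry.state(): the state, without advancing time (a new reading comes with each control period).
- capture(name): name is "scene" or "top" or "wrist"; returns (picture, depth): 420x560x3 uint8, red, green, blue; 420x560 float32, m along the optical axis (not along the pixel's ray), 0 where there is no reading.
- get_calibration(name): a dict with "intrinsics" (3x3 intrinsics, pixels), "R" (3x3) and "t" (3): a world point X has camera coordinates R X + t. Camera axes: x right, y down, z forward; pixel columns grow to the right and rows downward; lengths in m; the calibration is good to about 2 mm. A picture is of the moment at which its call begins: read the wrist's pose just before it. get_calibration takes no time and is no camera call; for the wrist camera it gives the pose at the moment of the call.
- order.hand_in(): hands the job in, once; it reports no verdict.
The state is a dict: "time_s": time; "joint_pos": joint angles; "joint_velocities": joint speeds; "tau": joint torques, N m; "position": TCP position; "tool_rot": TCP orientation; "ft_force": force on the tool from outside, world axes, zero at the start; "torque": the same for the moment, N m; "finger_gap": opening from 0.0 (shut) to 1.0 (fully open).
Only numpy, scipy, OpenCV 4.12 (cv2) and the standard library are available. Lean on these libraries where they do the work, as an engineer would, in place of code of your own. Each camera call takes 0.05 s, during which the arm holds its last target.

### The job

The aluminium tube block has stuck in its well on the white dry-block heater, its shoulders caught under the lips of two stiff orange jaws. Take it by the blue post and rock it from side to side, towards one jaw and then the other, so that it shoves both jaws back and comes free; then lift it out and finish while still holding it upright and still over the heater, its foot a few centimetres at most clear of the jaws. Do not put it down, and leave the other things on the bench alone.

Things in the scene. Friction and masses are not known exactly. Their poses are not given: they have to be found in the camera images.
- heater: White dry-block heater, fixed, 120 (x) x 150 (y) x 56 mm high; origin under its centre on the bench, z up; its panel with knob faces its -x. The well in its middle, 60 (x) x 56 (y) mm, has its floor 20 mm above the bench; ribs there keep the block's foot centred with 1 mm play. An orange jaw stands on its top at +y and at -y, top 81 mm above the bench.
- jaw_l (a joint): Orange jaw at the heater's +y side. m: 0 = fully in, grows as it slides outward (+y), 0.012 at most; takes about 6 N and stays where left. At 0 its upright face is 23.5 mm from the well's centre line; its lip, underside 75 mm above the bench, reaches in to 17.5 mm. Lip clear of the centred block's shoulder (22 mm) above about 0.006; 0.008 gives room to lift.
- jaw_r (a joint): The same jaw mirrored at the heater's -y side: reading in m, 0 = fully in, grows as it slides outward (heater -y) to 0.012.
- tube_block: Aluminium block, 0.3 kg, loose in the well, axes as the heater's. Origin: centre of its underside, 20 mm above the bench at start. Rocks towards +-y on its foot's edges (foot 16 mm wide in y). Shoulders 56 (x) x 44 (y) mm, tops 50 mm above origin. Pulled straight up it stops after 5 mm under the lips. Leaning 12 degrees pushes a jaw back about 8 mm; 15 degrees is the most.
- post (a point): Grip point of the blue square post on the block's top: post 16 x 16 mm, rising from 50 to 110 mm above the block's origin; this point is on its axis, 90 mm above the block's origin (110 mm above the bench at the start). Axes as the block's.
- stand_top (a point): Top of the tall dark pipette stand fixed at the left of the bench, 300 mm above it: an obstacle about 60 mm across; pass above it or keep clear.
- blue_lid_pot: Bystander: white pot with blue lid, 68x68x62 mm; origin at the centre of its underside. Leave alone.
- tube15: Bystander: 15 ml tube with orange cap lying down, 119 mm long; origin at the centre of its underside. Leave alone.
- dropper_bottle: Bystander: white dropper bottle, 44x44x108 mm; origin at the centre of its underside. Leave alone.
- green_rack: Bystander: green tube rack, 66x90x45 mm; origin at the centre of its underside. Leave alone.
- petri_dish: Bystander: round covered dish, 93 mm across, 15 mm high; origin at the centre of its underside. Leave alone.
- microtube: Bystander: small tube with blue lid lying down, 42 mm long; origin at the centre of its underside. Leave alone.
Things that resemble listed ones, but are neither listed nor needed, are in the scene too. There is more than one size of the heater; the job needs the larger. What is shaped like the tube_block but purple or red is not meant.

How it is judged:
By the outcome, as a careful person would: the job done as asked, in the order asked, and still so for the second after the job is handed in, while the arm keeps its last pose, push and grip.
It also fails if it takes over 48 s, if anything falls off the work surface, if the arm or the gripper's body presses on something with over 40 N, if the wrist force passes 120 N, or if a joint passes its speed limit or range.

## Working session

There is one attempt and no reset: what is moved stays moved. The work goes in short steps, Python scripts to look and compute and a tool call to move; the robot and the scene stay as the last step left them, time stands still between calls to the robot, and variables do not carry over. Pictures are saved under pics/ and viewed, and the job is handed in when it is done.

Besides the shell and the picture viewer there is one more tool, called after "Emit:" by a JSON object that holds its "api" and its "payload". apply_moves: Moves the arm, as the interface text tells. Its arguments: {"type":"object","properties":{"series":{"type":"array","items":{"type":"array","items":{"type":"number"}}}},"required":["series"]}

```bash
mkdir -p pics
python3 - <<'E'
from cell import telemetry,capture,get_calibration
import cv2,numpy as np
s=telemetry.state();print(s)
for n in("scene","top"):
    p,d=capture(n);np.savez(n+"0.npz",p=p,d=d,**get_calibration(n));cv2.imwrite(f"pics/{n}0.png",p[:,:,::-1])
    print(get_calibration(n))
E
```

```text
{'time_s': 0.0, 'joint_pos': array([-1.13999565e+00,  2.13364135e-01, -3.50338433e-02,  1.32351033e+00,
        2.15333298e-05,  1.57079685e+00]), 'joint_velocities': array([ 1.00095013e-03,  4.97195538e-04,  1.81287341e-04,  3.37191006e-04,
       -5.07614146e-05,  8.22462407e-04]), 'tau': array([ 1.51126271e-03, -6.86172581e+01,  4.87116587e+01,  1.75617513e-02,
       -2.57670058e-05,  3.28211229e-05]), 'position': array([ 0.20866592, -0.4540095 ,  0.2308222 ]), 'tool_rot': array([ 0.15105916, -0.15121235,  0.6911518 , -0.69038043]), 'ft_force': array([0.11742859, 0.04297791, 0.15896136]), 'torque': array([-0.00349577, -0.01218452, -0.02954805]), 'finger_gap': 1.0033971684846477}
{'intrinsics': array([[540.26335644,   0.        , 283.03700436],
       [  0.        , 540.26335644, 208.69037778],
       [  0.        ,   0.        ,   1.        ]]), 'R': array([[-0.95960845, -0.28111884,  0.01112706],
       [-0.22761767,  0.75251981, -0.61798393],
       [ 0.16535359, -0.59555532, -0.78611198]]), 't': array([0.50243516, 0.25763861, 1.73081291])}
{'intrinsics': array([[389.56038736,   0.        , 282.19769311],
       [  0.        , 389.56038736, 208.76138333],
       [  0.        ,   0.        ,   1.        ]]), 'R': array([[ 0.09289302, -0.99567505,  0.0014422 ],
       [-0.97500952, -0.09125839, -0.20255453],
       [ 0.2018101 ,  0.01740974, -0.97926992]]), 't': array([-0.04648675,  0.56465416,  1.43431191])}
```

View pics/scene0.png

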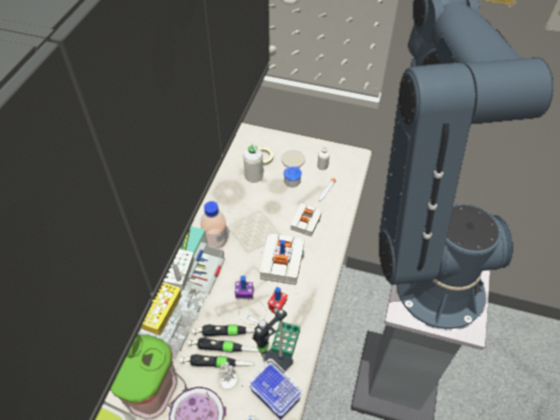

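View pics/top0.png

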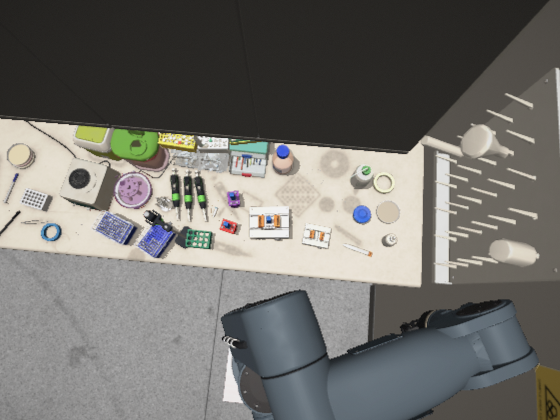

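The scene view shows the large heater at about (283,255) and the small one at (306,217). In the top view the large one is at (269,222) and the small one at (317,235). I'll enlarge both and measure.

```bash
cat > h.py <<'E'
import numpy as np,cv2
def load(n):
    z=np.load(n+".npz");return z['p'],z['d'],z['intrinsics'],z['R'],z['t']
def cloud(d,K,R,t):
    v,u=np.mgrid[:d.shape[0],:d.shape[1]]
    c=np.stack([(u-K[0,2])/K[0,0]*d,(v-K[1,2])/K[1,1]*d,d],-1)
    return (c-t)@R
E
python3 - <<'E'
from h import *
for n,(u0,v0,w,h) in dict(scene=(245,190,100,110),top=(210,180,130,80)).items():
    p,d,K,R,t=load(n+"0");X=cloud(d,K,R,t)
    k=6
    cv2.imwrite(f"pics/{n}0c.png",cv2.resize(p[v0:v0+h,u0:u0+w,::-1],None,fx=k if n=='top' else 5,fy=k if n=='top' else 5,interpolation=cv2.INTER_CUBIC))
    roi=np.zeros(d.shape,bool);roi[v0:v0+h,u0:u0+w]=1
    hsv=cv2.cvtColor(p,cv2.COLOR_RGB2HSV)
    P=X[roi&(d>0)&(X[...,2]>.045)&(X[...,2]<.065)]
    # heater top
    P=P[(abs(P[:,1])<.2)]
    print(n,len(P),P.mean(0))
    m=roi&(hsv[...,0]>105)&(hsv[...,0]<125)&(hsv[...,1]>120)&(X[...,2]>.06)
    print("blue",m.sum()); print(np.round(X[m],3)[:40].tolist())
    mz=roi&(hsv[...,0]<18)&(hsv[...,0]>5)&(hsv[...,1]>120)
    nn,l,st,ce=cv2.connectedComponentsWithStats(mz.astype(np.uint8))
    for i in range(1,nn):
        if st[i,4]>4: q=X[(l==i)&(X[...,2]>.07)]; print("or",ce[i],st[i,4],q.mean(0) if len(q) else X[l==i].mean(0))
E
```

```text
scene 1287 [0.5078387  0.06108298 0.05605946]
blue 80
[[0.516, 0.053, 0.129], [0.513, 0.053, 0.13], [0.509, 0.055, 0.133], [0.506, 0.053, 0.132], [0.514, 0.06, 0.133], [0.511, 0.06, 0.134], [0.508, 0.06, 0.137], [0.506, 0.054, 0.128], [0.513, 0.065, 0.135], [0.511, 0.061, 0.131], [0.507, 0.062, 0.134], [0.513, 0.063, 0.127], [0.51, 0.062, 0.127], [0.506, 0.064, 0.132], [0.514, 0.059, 0.116], [0.511, 0.06, 0.118], [0.507, 0.063, 0.125], [0.513, 0.064, 0.118], [0.511, 0.06, 0.114], [0.507, 0.06, 0.114], [0.514, 0.059, 0.104], [0.511, 0.06, 0.107], [0.508, 0.059, 0.108], [0.513, 0.062, 0.103], [0.509, 0.066, 0.111], [0.507, 0.062, 0.107], [0.513, 0.062, 0.097], [0.511, 0.058, 0.093], [0.508, 0.059, 0.096], [0.513, 0.061, 0.091], [0.511, 0.06, 0.09], [0.508, 0.057, 0.088], [0.515, 0.056, 0.078], [0.509, 0.065, 0.093], [0.506, 0.064, 0.092], [0.514, 0.057, 0.074], [0.51, 0.06, 0.079], [0.508, 0.058, 0.078], [0.584, 0.206, 0.089], [0.585, 0.206, 0.082]]
or [308. 211.] 25 [ 0.47776063 -0.14719221  0.04883131]
or [303.90625 218.625  ] 32 [ 0.48231365 -0.10920113  0.05168195]
or [278.2 242.8]
[... 689 characters left out ...]
, [0.587, 0.2, 0.076], [0.588, 0.197, 0.073], [0.588, 0.193, 0.073], [0.586, 0.202, 0.061], [0.586, 0.198, 0.063], [0.52, 0.05, 0.132], [0.515, 0.057, 0.138], [0.516, 0.053, 0.135], [0.517, 0.05, 0.127], [0.512, 0.056, 0.132], [0.512, 0.053, 0.134], [0.513, 0.049, 0.131], [0.512, 0.046, 0.136], [0.509, 0.056, 0.132], [0.509, 0.053, 0.131], [0.51, 0.049, 0.129], [0.51, 0.045, 0.13], [0.506, 0.056, 0.126], [0.506, 0.052, 0.126]]
or [260.94642857 220.91071429] 56 [0.5084023  0.08062573 0.08171989]
or [276.07142857 220.66071429] 56 [0.50982481 0.02371354 0.10758866]
or [311.56 234.08] 25 [ 0.48056303 -0.11376656  0.05101932]
or [321.27272727 235.59090909] 22 [ 0.47801709 -0.15078321  0.05249731]
```

```bash
python3 -c "
from h import *
p,d,K,R,t=load('top0');X=cloud(d,K,R,t)
for uv in [(150,214),(157,218),(148,222),(269,222),(230,226),(235,198)]: print(uv,X[uv[1],uv[0]])
p,d,K,R,t=load('scene0');X=cloud(d,K,R,t)
for uv in [(265,322),(270,318),(283,240),(228,370)]: print(uv,X[uv[1],uv[0]])
"
```

```text
(150, 214) [0.46170265 0.42247354 0.29197337]
(157, 218) [0.45273133 0.40221871 0.27983336]
(148, 222) [0.43758202 0.43039119 0.27607146]
(269, 222) [0.50583592 0.05005208 0.08654531]
(230, 226) [0.48297696 0.19868838 0.04822495]
(235, 198) [0.58969677 0.1898631  0.06693391]
(265, 322) [0.44879452 0.42229128 0.32540777]
(270, 318) [0.49050316 0.25526725 0.00489078]
(283, 240) [0.51099508 0.04851983 0.12981955]
(228, 370) [0.54141358 0.47515246 0.08596264]
```

View pics/scene0c.png

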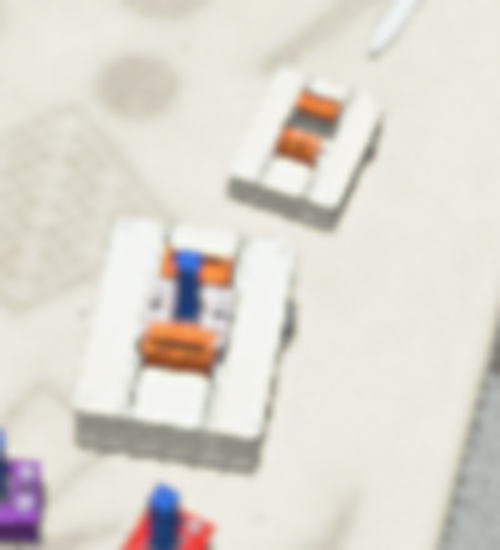

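View pics/top0c.png

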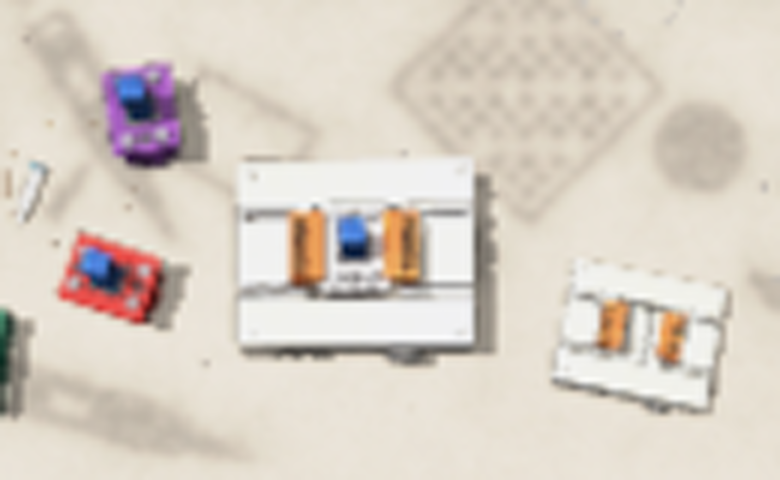

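```bash
cat >> h.py <<'E'
def rayz(u,v,z,K,R,t):
    c=-R.T@t; r=R.T@np.linalg.inv(K)@np.array([u,v,1.]); return c+r*(z-c[2])/r[2]
E
python3 - <<'E'
from h import *
p,d,K,R,t=load('top0')
def f(u,v,k,u0,v0): return ((u+.5)/k-.5+u0,(v+.5)/k-.5+v0)
cs=[f(*c,6,210,180) for c in [(238,157),(474,157),(473,347),(239,345)]]
P=np.array([rayz(*c,.056,K,R,t) for c in cs]);print(P,P.mean(0))
for a,b in((0,1),(1,2),(2,3),(3,0)): e=P[b]-P[a];print(np.linalg.norm(e),np.degrees(np.arctan2(e[1],e[0])))
print("post",rayz(*f(351,231,6,210,180),.13,K,R,t))
p,d,K,R,t=load('scene0')
cs=[f(*c,5,245,190) for c in [(117,217),(297,238),(258,440),(77,415)]]
P=np.array([rayz(*c,.056,K,R,t) for c in cs]);print(P,P.mean(0))
for a,b in((0,1),(1,2),(2,3),(3,0)): e=P[b]-P[a];print(np.linalg.norm(e),np.degrees(np.arctan2(e[1],e[0])))
print("post",rayz(*f(187,258,5,245,190),.13,K,R,t))
for n in('scene0','top0'):
    p,d,K,R,t=load(n);X=cloud(d,K,R,t).reshape(-1,3)
    m=(X[:,2]>.05)&(X[:,2]<.062)&(abs(X[:,0]-.51)<.1)&(abs(X[:,1]-.057)<.11)
    print(n,cv2.minAreaRect(X[m,:2].astype(np.float32)*1000))
from cell import get_calibration
from scipy.spatial.transform import Rotation as Ro
from cell import telemetry
s=telemetry.state();q=s['tool_rot'];M=Ro.from_quat([q[1],q[2],q[3],q[0]]).as_matrix();print(M)
print(get_calibration('wrist'))
E
```

```text
[[ 0.56687206  0.13337241  0.056     ]
 [ 0.58095227 -0.01704244  0.056     ]
 [ 0.45903048 -0.02737694  0.056     ]
 [ 0.44657764  0.11943422  0.056     ]] [0.51335811 0.05209681 0.056     ]
0.15107243180158497 -84.65217299590907
0.12235900254867246 -175.15500181555
0.14733835296827658 94.84834707802433
0.12109922121190736 6.609232523463782
post [0.51255071 0.05267671 0.13      ]
[[ 0.58021816 -0.01379159  0.056     ]
 [ 0.46149875 -0.03182311  0.056     ]
 [ 0.44506156  0.12408972  0.056     ]
 [ 0.55880136  0.13928592  0.056     ]] [0.51139496 0.05444023 0.056     ]
0.12008094193913195 -171.3637224196467
0.15677689090345112 96.0182086765795
0.11475045845598707 7.609932099238193
0.15456844766617428 -82.0355493156798
post [0.51266409 0.05389896 0.13      ]
scene0 ((508.0101318359375, 53.633018493652344), (126.56017303466797, 156.02276611328125), 5.797487258911133)
top0 ((513.690185546875, 51.72978591918945), (121.2106704711914, 145.96697998046875), 5.798336029052734)
[[-9.08622572e-01 -3.66194047e-04  4.17618112e-01]
 [-4.17618270e-01  9.00326806e-04 -9.08622127e-01]
 [-4.32607670e-05 -9.99999528e-01 -9.70986583e-04]]
{'intrinsics': array([[312.64508113,   0.        , 283.0633666 ],
       [  0.        , 312.64508113, 210.05069791],
       [  0.        ,   0.        ,   1.        ]]), 'R': array([[ 4.17061835e-01, -9.08877865e-01, -6.72349616e-04],
       [-8.75696421e-01, -4.02033523e-01,  2.67441254e-01],
       [-2.43341743e-01, -1.10950766e-01, -9.63573933e-01]]), 't': array([-0.49966221, -0.03468583,  0.37905278])}
```

```bash
cat >> h.py <<'E'
def st():
    from cell import telemetry
    from scipy.spatial.transform import Rotation as Ro
    s=telemetry.state();q=s['tool_rot'];M=Ro.from_quat([q[1],q[2],q[3],q[0]]).as_matrix();return s,M
def goto(p,yaw):
    s,M=st();d=M.T@(np.array(p)-s['position'])*100
    y=np.degrees(np.arctan2(M[1,2],M[0,2]))
    print("t",round(s['time_s'],2),"pos",s['position'].round(4),"yaw",round(y,2),"F",s['ft_force'].round(1),"gap",round(s['finger_gap'],3),"q",s['joint_pos'].round(2))
    print("cmd",d.round(2),"turn",round(y-yaw,2))
E
echo
```

Emit:
{"api": "apply_moves", "payload": {"series": [[-3.3,0,-2.2,-4.8,1],[-6.5,0,-4.4,-9.5,1],[-9.8,0,-6.7,-14.3,1],[-13,0,-8.9,-19,1],[-16.3,0,-11.1,-23.8,1]]}}

```text
time_s: 0.52
position: [0.3107, -0.2837, 0.2311]
tool_rot: [0.291, -0.291, 0.644, -0.644]
ft_force: [1.1, -0.4, 0.1]
finger_gap: 0.996
```

```bash
python3 -c "
from h import *
goto([.513,.053,.231],6)"
```

```text
t 0.52 pos [ 0.3107 -0.2837  0.2311] yaw -41.32 F [ 1.1 -0.4  0.1] gap 0.996 q [-0.74  0.05 -0.22  1.3  -0.    1.55]
cmd [-3.864e+01  1.000e-02 -7.040e+00] turn -47.32
```

Emit:
{"api": "apply_moves", "payload": {"series": [[-3.9,0,-0.7,-4.8,1],[-7.7,0,-1.4,-9.5,1],[-11.6,0,-2.1,-14.2,1],[-15.4,0,-2.8,-19,1],[-19.3,0,-3.5,-23.7,1]]}}

```text
time_s: 0.93
position: [0.4126, -0.1158, 0.2313]
tool_rot: [-0.418, 0.418, -0.571, 0.571]
ft_force: [-0.1, -1.6, 0.3]
finger_gap: 0.999
```

```bash
python3 -c "
from h import *
goto([.513,.053,.231],6)"
```

```text
t 0.93 pos [ 0.4126 -0.1158  0.2313] yaw -17.58 F [-0.1 -1.6  0.3] gap 0.999 q [-0.27  0.07 -0.21  1.3  -0.    1.6 ]
cmd [-19.12   0.02   4.47] turn -23.58
```

Emit:
{"api": "apply_moves", "payload": {"series": [[-3.9,0,0.9,-4.8,1],[-7.7,0,1.8,-9.5,1],[-11.6,0,2.7,-14.2,1],[-15.4,0,3.6,-19,1],[-19.1,0,4.5,-23.6,1]]}}

```text
time_s: 1.35
position: [0.514, 0.0526, 0.2311]
tool_rot: [-0.526, 0.526, -0.473, 0.473]
ft_force: [0.1, -0.7, 0.2]
finger_gap: 1.005
```

```bash
python3 -c "
from h import *
from cell import capture,get_calibration
p,d=capture('wrist')
goto([.513,.053,.231],6)
np.savez('w1.npz',p=p,d=d,**get_calibration('wrist'));cv2.imwrite('pics/w1.png',p[:,:,::-1])
K,R,t=load('w1')[2:]
X=cloud(d,K,R,t).reshape(-1,3)
m=(X[:,2]>.05)&(X[:,2]<.062)&(abs(X[:,0]-.51)<.1)&(abs(X[:,1]-.057)<.11)
print(cv2.minAreaRect(X[m,:2].astype(np.float32)*1000))
print(t, -R.T@t)
"
```

```text
t 1.4 pos [0.5165 0.0571 0.2304] yaw 6.55 F [-6.5  5.3 -3.8] gap 1.002 q [0.11 0.25 0.02 1.33 0.   1.57]
cmd [ 0.36 -0.06 -0.4 ] turn 0.55
((514.9790649414062, 58.23603057861328), (120.21621704101562, 150.44679260253906), 6.514034748077393)
[-0.51978336 -0.03631209  0.3772818 ] [0.5086519  0.12404101 0.37379398]
```

View pics/w1.png

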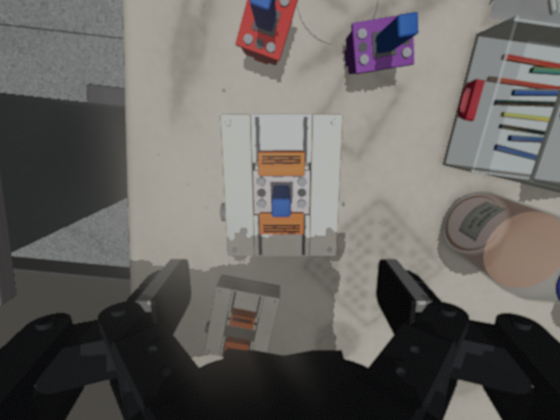

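The wrist view shows the block's blue post at (282,198) between the jaws at (281,162) and (281,223). The arm was still settling when it was taken, so I'll retake it now that it is still.

```bash
cat > look.py <<'E'
import sys
from h import *
from cell import capture,get_calibration
n=sys.argv[1]
c=get_calibration('wrist')
p,d=capture('wrist')
np.savez(n+'.npz',p=p,d=d,**c);cv2.imwrite(f'pics/{n}.png',p[:,:,::-1])
K,R,t=load(n)[2:]
print("drift",np.abs(get_calibration('wrist')['t']-c['t']).max())
X=cloud(d,K,R,t);F=X.reshape(-1,3)
m=(F[:,2]>.05)&(F[:,2]<.06)&(abs(F[:,0]-.51)<.1)&(abs(F[:,1]-.057)<.11)
print(cv2.minAreaRect(F[m,:2].astype(np.float32)*1000))
hsv=cv2.cvtColor(p,cv2.COLOR_RGB2HSV)
near=(np.hypot(X[...,0]-.513,X[...,1]-.054)<.06)
m=near&(hsv[...,0]>105)&(hsv[...,0]<125)&(hsv[...,1]>100)&(X[...,2]>.124)
if m.any(): print("post top",cv2.minAreaRect(X[m][:,:2].astype(np.float32)*1000),X[m].mean(0))
m=near&(hsv[...,0]<18)&(hsv[...,0]>5)&(hsv[...,1]>120)&(X[...,2]>.076)
yaw=np.radians(6.4);a=np.array([-np.sin(yaw),np.cos(yaw)])
q=(X[m][:,:2]-[.513,.054])@a
for s in(q[q>0],q[q<0]):
    if len(s): print("jaw y range",np.percentile(s,[2,98]).round(4))
m=near&(hsv[...,0]<18)&(hsv[...,0]>5)&(hsv[...,1]>120)&(X[...,2]>.076)
mm=cv2.minAreaRect(X[m][:,:2].astype(np.float32)*1000);print("jaws rect",mm)
goto([.513,.053,.231],6)
E
python3 look.py w2
```

```text
drift 0.0019328063364216774
((512.4111938476562, 53.6042366027832), (120.37167358398438, 149.9124298095703), 6.124716281890869)
post top ((507.93994140625, 59.3668327331543), (102.56958770751953, 24.89653968811035), 11.677360534667969) [0.51144912 0.05574195 0.13561969]
jaw y range [0.0197 0.0402]
jaw y range [-0.0385 -0.0188]
jaws rect ((524.6700439453125, 56.027191162109375), (68.83426666259766, 79.25827026367188), 5.9634575843811035)
t 1.45 pos [0.5151 0.0544 0.2303] yaw 6.22 F [-1.6 -0.2 -0.9] gap 1.0 q [0.1  0.25 0.01 1.33 0.   1.57]
cmd [ 0.12 -0.07 -0.22] turn 0.22
```

```bash
python3 look.py w3; python3 look.py w4; python3 -c "
import cv2
p=cv2.imread('pics/w4.png')[100:270,200:360];cv2.imwrite('pics/w4c.png',cv2.resize(p,None,fx=3.5,fy=3.5,interpolation=cv2.INTER_CUBIC))"
```

```text
drift 0.0013973106220408482
((512.4060668945312, 53.43465042114258), (120.43529510498047, 150.24459838867188), 5.948088645935059)
post top ((505.4499816894531, 58.68762969970703), (103.88648986816406, 28.246845245361328), 6.155638694763184) [0.51045494 0.05542891 0.13792358]
jaw y range [0.0193 0.0403]
jaw y range [-0.0388 -0.0188]
jaws rect ((523.7705078125, 55.72929382324219), (66.87954711914062, 79.74905395507812), 5.8300323486328125)
t 1.5 pos [0.514  0.0524 0.2304] yaw 6.0 F [-0.7 -0.3 -0.2] gap 1.002 q [0.1  0.25 0.01 1.33 0.   1.57]
cmd [-0.07 -0.06 -0.1 ] turn 0.0
drift 0.0007099619856232309
((512.4077758789062, 53.54304885864258), (120.37417602539062, 149.9424285888672), 5.985848903656006)
post top ((505.36004638671875, 54.32254409790039), (103.6489486694336, 14.171743392944336), 4.5951032638549805) [0.51116076 0.05538758 0.1379461 ]
jaw y range [0.02   0.0403]
jaw y range [-0.0388 -0.0186]
jaws rect ((511.834716796875, 54.41960906982422), (42.86790466308594, 79.64793395996094), 6.1550397872924805)
t 1.55 pos [0.5134 0.0511 0.2306] yaw 5.86 F [-1.4 -0.6 -0.8] gap 1.0 q [ 0.1   0.25  0.01  1.33 -0.    1.57]
cmd [-0.19 -0.04 -0.02] turn -0.14
```

View pics/w4c.png

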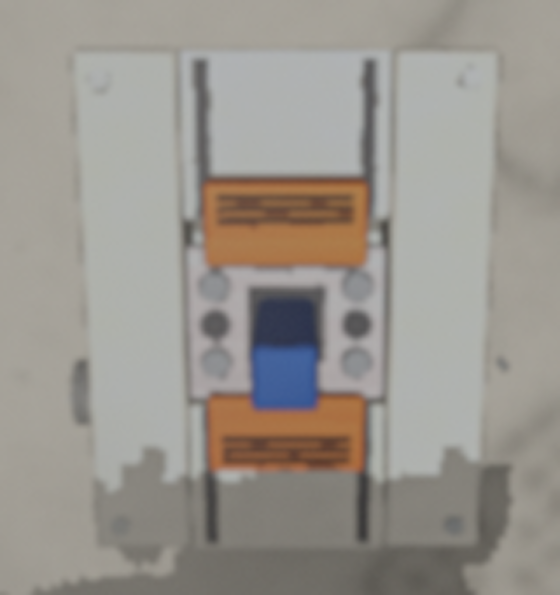

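Heater centre is at about (0.5124, 0.0535) with yaw 6.0°, and all three cameras agree. I'll descend in two steps.

Emit:
{"api": "apply_moves", "payload": {"series": [[-0.1,2,0,0,1],[-0.2,4,0,0,1],[-0.2,6,0,0,1],[-0.2,7,0,0,1],[-0.2,7,0,0,1]]}}

```text
time_s: 1.97
position: [0.5118, 0.0513, 0.1596]
tool_rot: [-0.523, 0.525, -0.475, 0.474]
ft_force: [0.5, -0.2, -0.6]
finger_gap: 0.999
```

Emit:
{"api": "apply_moves", "payload": {"series": [[0,0,0,0,1],[0,0,0,0,1],[0,0,0,0,1]]}}

```text
time_s: 2.22
position: [0.514, 0.0522, 0.1625]
tool_rot: [0.525, -0.524, 0.474, -0.475]
ft_force: [-0.7, -0.3, 0.1]
finger_gap: 1.001
```

```bash
python3 -c "
from h import *
goto([.5125,.0537,.094],6)"
```

```text
t 2.22 pos [0.514  0.0522 0.1625] yaw 5.76 F [-0.7 -0.3  0.1] gap 1.001 q [ 0.1   0.27 -0.14  1.16 -0.    1.57]
cmd [-0.16  6.85 -0.14] turn -0.24
```

Emit:
{"api": "apply_moves", "payload": {"series": [[-0.1,2,0,0,1],[-0.1,4,-0.1,-0.2,1],[-0.1,6,-0.1,-0.2,1],[-0.1,6.8,-0.1,-0.2,1],[-0.1,6.8,-0.1,-0.2,1]]}}

```text
time_s: 2.63
position: [0.5115, 0.0532, 0.0924]
tool_rot: [-0.525, 0.526, -0.474, 0.473]
ft_force: [-0.3, -0.1, -1.1]
finger_gap: 1.002
```

Emit:
{"api": "apply_moves", "payload": {"series": [[0,0,0,0,1],[0,0,0,0,1],[0,0,0,0,1],[0,0,0,0,1],[0,0,0,0,1]]}}

```text
time_s: 3.05
position: [0.5127, 0.0533, 0.0939]
tool_rot: [0.526, -0.525, 0.473, -0.473]
ft_force: [-0.5, -0.7, -0.4]
finger_gap: 0.998
```

```bash
python3 -c "
from h import *
goto([.5125,.0537,.094],6)"; python3 look.py w5;python3 -c "
from h import *
goto([.5125,.0537,.094],6)"
```

```text
t 3.05 pos [0.5127 0.0533 0.0939] yaw 5.98 F [-0.5 -0.7 -0.4] gap 0.998 q [ 0.1   0.31 -0.26  1.    0.    1.57]
cmd [-0.04 -0.01 -0.01] turn -0.02
drift 0.0001455790884601349
((511.89569091796875, 53.474769592285156), (120.83309936523438, 150.29708862304688), 6.09034538269043)
post top ((512.1522216796875, 60.69915771484375), (118.51824188232422, 26.544105529785156), 1.2858943939208984) [0.51352778 0.05658136 0.13108882]
jaw y range [0.0196 0.0405]
jaw y range [-0.0391 -0.0181]
jaws rect ((523.0089111328125, 55.34592819213867), (65.29795837402344, 81.19481658935547), 6.4674248695373535)
t 3.1 pos [0.5125 0.0533 0.0937] yaw 5.98 F [-1.2  1.4 -0. ] gap 1.001 q [ 0.1   0.31 -0.26  1.   -0.    1.57]
cmd [  0.04 -13.73   0.05] turn -0.02
t 3.1 pos [0.5125 0.0533 0.0937] yaw 5.98 F [-1.2  1.4 -0. ] gap 1.001 q [ 0.1   0.31 -0.26  1.   -0.    1.57]
cmd [-0.04 -0.03  0.  ] turn -0.02
```

View pics/w5.png

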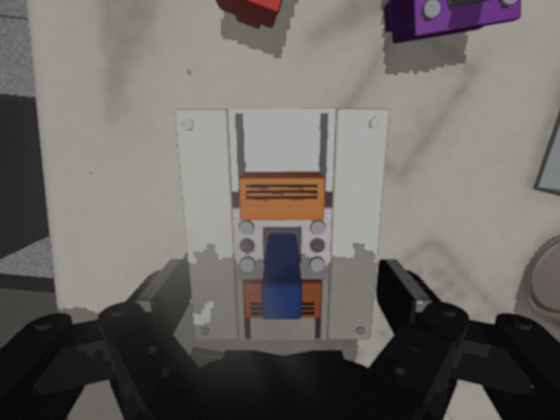

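The post, with its top at (282,310), sits midway between the open fingers at (165,280) and (402,280). I'll close now.

Emit:
{"api": "apply_moves", "payload": {"series": [[0,0,0,0,0.1],[0,0,0,0,0.1],[0,0,0,0,0.1],[0,0,0,0,0.1],[0,0,0,0,0]]}}

```text
time_s: 3.52
position: [0.5122, 0.0533, 0.0933]
tool_rot: [-0.525, 0.525, -0.473, 0.473]
ft_force: [0.1, -0.0, -0.1]
finger_gap: 0.3
```

Emit:
{"api": "apply_moves", "payload": {"series": [[0,0,0,0,0],[0,0,0,0,0],[0,0,0,0,0],[0,0,0,0,0],[0,0,0,0,0]]}}

```text
time_s: 3.93
position: [0.5122, 0.0533, 0.0934]
tool_rot: [0.525, -0.525, 0.473, -0.473]
ft_force: [-2.0, -0.9, 4.4]
finger_gap: 0.176
```

Emit:
{"api": "apply_moves", "payload": {"series": [[0,0,0,0,0],[0,0,0,0,0],[0,0,0,0,0],[0,0,0,0,0],[0,0,0,0,0]]}}

```text
time_s: 4.35
position: [0.5122, 0.0533, 0.0934]
tool_rot: [-0.525, 0.525, -0.473, 0.473]
ft_force: [-2.9, -0.7, 6.2]
finger_gap: 0.179
```

```bash
python3 -c "
from h import *
goto([.5125,.0537,.094],6)"
```

```text
t 4.35 pos [0.5122 0.0533 0.0934] yaw 5.98 F [-2.9 -0.7  6.2] gap 0.179 q [ 0.1   0.31 -0.26  1.    0.    1.57]
cmd [-0.04 -0.06  0.03] turn -0.02
```

Emit:
{"api": "apply_moves", "payload": {"series": [[-0.2,0,0,0,0],[-0.4,0,0,0,0],[-0.6,0,0,0,0],[-0.8,0,0,0,0],[-1.0,0,0,0,0]]}}

```text
time_s: 4.77
position: [0.5115, 0.0621, 0.0935]
tool_rot: [-0.525, 0.526, -0.473, 0.474]
ft_force: [-0.4, -9.9, 4.6]
finger_gap: 0.177
```

Emit:
{"api": "apply_moves", "payload": {"series": [[-0.2,0,0,0,0],[-0.4,0,0,0,0],[-0.6,0,0,0,0],[-0.8,0,0,0,0],[-1.0,0,0,0,0]]}}

```text
time_s: 5.18
position: [0.5103, 0.0721, 0.0931]
tool_rot: [-0.525, 0.526, -0.473, 0.474]
ft_force: [1.7, -10.9, -0.4]
finger_gap: 0.178
```

```bash
python3 look.py w6 | egrep "jaw|^t"; python3 -c "
import cv2
from h import *
from cell import capture,get_calibration
p,d=capture('scene');np.savez('s6.npz',p=p,d=d,**get_calibration('scene'))
a=cv2.resize(p[225:290,245:325,::-1],None,fx=7,fy=7,interpolation=cv2.INTER_CUBIC);cv2.imwrite('pics/s6.png',a)"
```

```text
jaw y range [0.0254 0.047 ]
jaw y range [-0.0391 -0.0228]
jaws rect ((511.2982177734375, 57.628334045410156), (43.28886032104492, 87.0815200805664), 5.670392036437988)
t 5.23 pos [0.5103 0.0724 0.0931] yaw 5.95 F [ 0.9 -9.2 -0.2] gap 0.176 q [ 0.14  0.31 -0.26  1.   -0.    1.61]
```

View pics/w6.png

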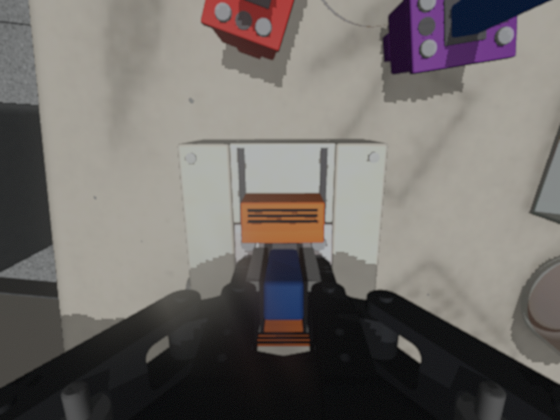

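View pics/s6.png

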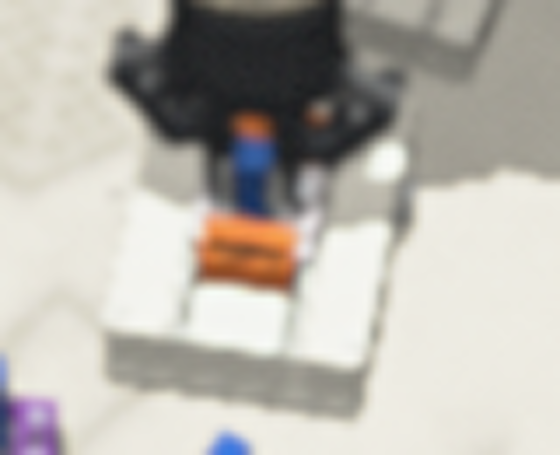

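The wrist view shows the +y jaw (orange, edge at (283,195)) has moved back about 6.5 mm. I'll push a little further.

Emit:
{"api": "apply_moves", "payload": {"series": [[-0.1,0,0,0,0],[-0.2,0,0,0,0],[-0.3,0,0,0,0],[-0.3,0,0,0,0]]}}

```text
time_s: 5.62
position: [0.51, 0.0752, 0.0931]
tool_rot: [-0.525, 0.526, -0.473, 0.474]
ft_force: [1.2, -9.0, -0.5]
finger_gap: 0.174
```

```bash
python3 look.py w7 | egrep "jaw|^t"
```

```text
jaw y range [0.0264 0.0483]
jaw y range [-0.039  -0.0197]
jaws rect ((511.751953125, 57.977718353271484), (42.956607818603516, 89.01140594482422), 6.504080772399902)
t 5.67 pos [0.51   0.0751 0.0931] yaw 5.95 F [ 1.3 -8.7  0.7] gap 0.177 q [ 0.15  0.31 -0.26  1.   -0.    1.61]
```

Emit:
{"api": "apply_moves", "payload": {"series": [[-0.1,0,0,0,0],[-0.1,0,0,0,0],[-0.1,0,0,0,0]]}}

```text
time_s: 5.92
position: [0.5099, 0.0761, 0.0931]
tool_rot: [-0.525, 0.526, -0.473, 0.474]
ft_force: [1.1, -9.5, -0.1]
finger_gap: 0.181
```

```bash
python3 look.py w8 | egrep "jaw|^t"
```

```text
jaw y range [0.0266 0.0487]
jaw y range [-0.0393 -0.0189]
jaws rect ((511.7515869140625, 57.99939727783203), (42.859771728515625, 90.08023834228516), 6.460765838623047)
t 5.97 pos [0.5099 0.076  0.0931] yaw 5.94 F [ 0.3 -9.2  0. ] gap 0.176 q [ 0.15  0.31 -0.26  1.   -0.    1.62]
```

Emit:
{"api": "apply_moves", "payload": {"series": [[0.4,0,0,0,0],[0.8,0,0,0,0],[1.2,0,0,0,0],[1.6,0,0,0,0],[2.0,0,0,0,0]]}}

```text
time_s: 6.38
position: [0.5119, 0.058, 0.0934]
tool_rot: [0.526, -0.525, 0.474, -0.473]
ft_force: [-1.9, 6.7, 1.2]
finger_gap: 0.178
```

Emit:
{"api": "apply_moves", "payload": {"series": [[0.3,0,0,0,0],[0.5,0,0,0,0],[0.7,0,0,0,0],[0.9,0,0,0,0],[1.2,0,0,0,0]]}}

```text
time_s: 6.8
position: [0.5132, 0.0465, 0.0934]
tool_rot: [0.526, -0.525, 0.474, -0.472]
ft_force: [-1.5, 9.6, 3.0]
finger_gap: 0.18
```

Emit:
{"api": "apply_moves", "payload": {"series": [[0.2,0,0,0,0],[0.4,0,0,0,0],[0.6,0,0,0,0],[0.8,0,0,0,0],[1.0,0,0,0,0]]}}

```text
time_s: 7.22
position: [0.5141, 0.0366, 0.0932]
tool_rot: [0.526, -0.525, 0.474, -0.472]
ft_force: [-0.3, 8.7, 0.4]
finger_gap: 0.178
```

```bash
python3 look.py w9 | egrep "jaw|^t"
```

```text
jaw y range [0.0273 0.048 ]
jaws rect ((507.8721008300781, 91.81967163085938), (43.31016159057617, 23.266586303710938), 6.3457136154174805)
t 7.27 pos [0.5141 0.0363 0.0932] yaw 6.02 F [-1.6 10.1  0. ] gap 0.176 q [ 0.07  0.31 -0.26  1.    0.    1.53]
```

View pics/w9.png

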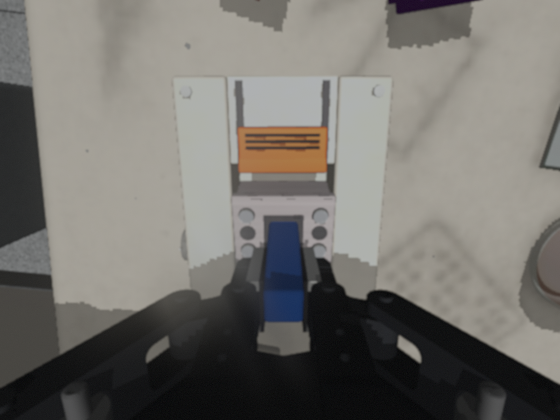

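Emit:
{"api": "apply_moves", "payload": {"series": [[0.2,0,0,0,0],[0.4,0,0,0,0],[0.6,0,0,0,0],[0.6,0,0,0,0],[0.6,0,0,0,0]]}}

```text
time_s: 7.68
position: [0.5147, 0.0304, 0.0932]
tool_rot: [0.526, -0.525, 0.474, -0.472]
ft_force: [-0.6, 8.3, -0.7]
finger_gap: 0.179
```

```bash
python3 look.py w10 | egrep "jaw|^t"; python3 -c "
import cv2
from h import *
from cell import capture,get_calibration
for n,r in(('scene',(225,290,245,325)),('top',(195,245,230,310))):
    p,d=capture(n);np.savez(n+'10.npz',p=p,d=d,**get_calibration(n))
    a=cv2.resize(p[r[0]:r[1],r[2]:r[3],::-1],None,fx=7,fy=7,interpolation=cv2.INTER_CUBIC);cv2.imwrite('pics/%s10.png'%n,a)"
```

```text
jaw y range [0.0272 0.0479]
jaws rect ((507.96807861328125, 91.30535888671875), (43.890892028808594, 21.346778869628906), 6.008881092071533)
t 7.73 pos [0.5147 0.0305 0.0932] yaw 6.02 F [-0.9  7.9 -0.3] gap 0.182 q [ 0.06  0.31 -0.26  1.    0.    1.52]
```

View pics/scene10.png

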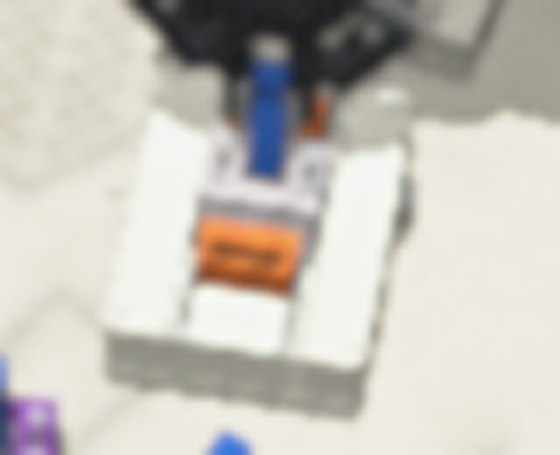

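View pics/top10.png

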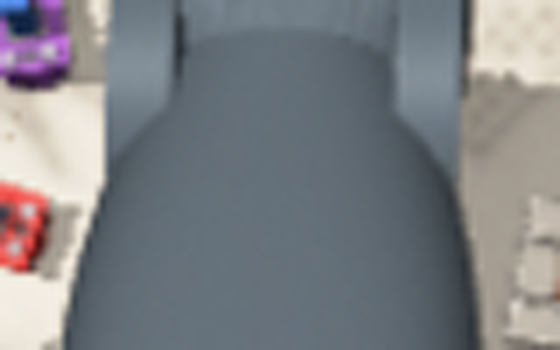

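Emit:
{"api": "apply_moves", "payload": {"series": [[-0.5,0,0,0,0],[-1.0,0,0,0,0],[-1.5,0,0,0,0],[-2.0,0,0,0,0],[-2.3,0,0,0,0]]}}

```text
time_s: 8.25
position: [0.5125, 0.052, 0.0934]
tool_rot: [-0.525, 0.526, -0.473, 0.474]
ft_force: [0.8, -7.5, 1.8]
finger_gap: 0.177
```

Emit:
{"api": "apply_moves", "payload": {"series": [[-0.1,0,0,0,0],[-0.1,0,0,0,0],[-0.1,0,0,0,0],[-0.1,0,0,0,0],[-0.1,0,0,0,0]]}}

```text
time_s: 8.67
position: [0.5124, 0.0529, 0.0933]
tool_rot: [-0.525, 0.526, -0.473, 0.474]
ft_force: [0.9, -5.4, -0.2]
finger_gap: 0.183
```

```bash
python3 look.py w11 | egrep "jaw|^t"; python3 -c "
import cv2
p=cv2.imread('pics/w11.png')[100:370,180:400];cv2.imwrite('pics/w11c.png',cv2.resize(p,None,fx=2.2,fy=2.2,interpolation=cv2.INTER_CUBIC))
from h import *
from cell import capture,get_calibration
for n,r in(('scene',(225,290,245,325)),):
    p,d=capture(n);np.savez(n+'11.npz',p=p,d=d,**get_calibration(n))
    a=cv2.resize(p[r[0]:r[1],r[2]:r[3],::-1],None,fx=7,fy=7,interpolation=cv2.INTER_CUBIC);cv2.imwrite('pics/%s11.png'%n,a)"
```

```text
jaw y range [0.0269 0.0486]
jaw y range [-0.0479 -0.0423]
jaws rect ((511.83056640625, 54.12550354003906), (43.594085693359375, 97.1014633178711), 5.819389343261719)
t 8.72 pos [0.5124 0.0529 0.0933] yaw 5.97 F [ 0.7 -5.5 -0.6] gap 0.182 q [ 0.1   0.31 -0.26  1.   -0.    1.57]
```

View pics/w11c.png

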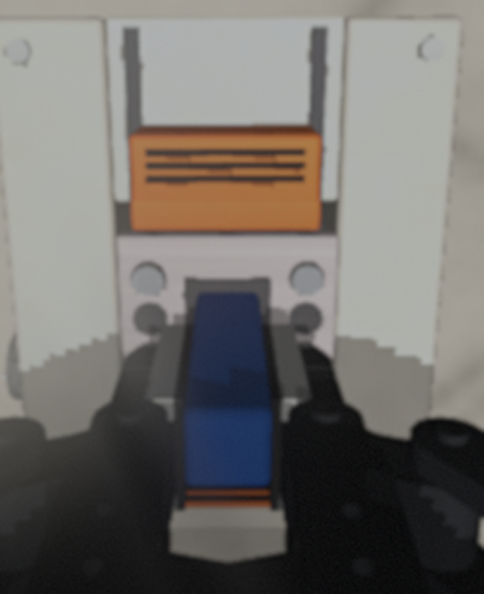

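View pics/scene11.png

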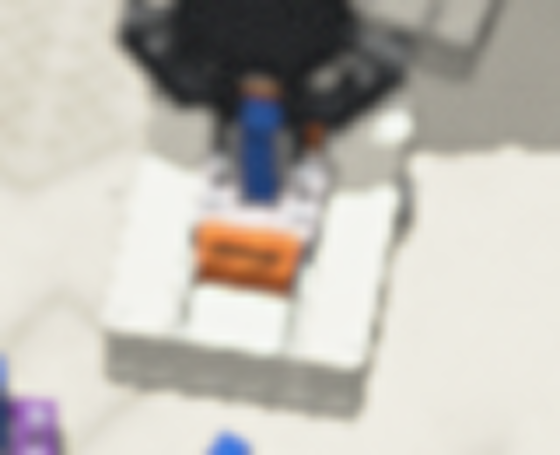

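Both jaws are about 8 mm back: the outer edges span 97.1 mm against 79.7 mm at first, and the block looks upright. I'll lift gently past the lips and watch the force.

Emit:
{"api": "apply_moves", "payload": {"series": [[0,-0.3,0,0,0],[0,-0.6,0,0,0],[0,-0.9,0,0,0],[0,-1.2,0,0,0],[0,-1.2,0,0,0]]}}

```text
time_s: 9.18
position: [0.5126, 0.0537, 0.106]
tool_rot: [0.526, -0.525, 0.473, -0.473]
ft_force: [0.6, 0.1, -2.5]
finger_gap: 0.18
```

```bash
python3 look.py w12 | egrep "jaw|^t"; python3 -c "
import cv2
p=cv2.imread('pics/w12.png')[100:370,180:400];cv2.imwrite('pics/w12c.png',cv2.resize(p,None,fx=2.2,fy=2.2,interpolation=cv2.INTER_CUBIC))"
```

```text
jaw y range [0.0271 0.0485]
jaws rect ((508.00201416015625, 91.11544036865234), (43.2495002746582, 22.57935905456543), 5.920100688934326)
t 9.23 pos [0.5125 0.0536 0.1057] yaw 6.0 F [ 0.5 -0.  -1.9] gap 0.176 q [ 0.1   0.3  -0.24  1.03  0.    1.57]
```

View pics/w12c.png

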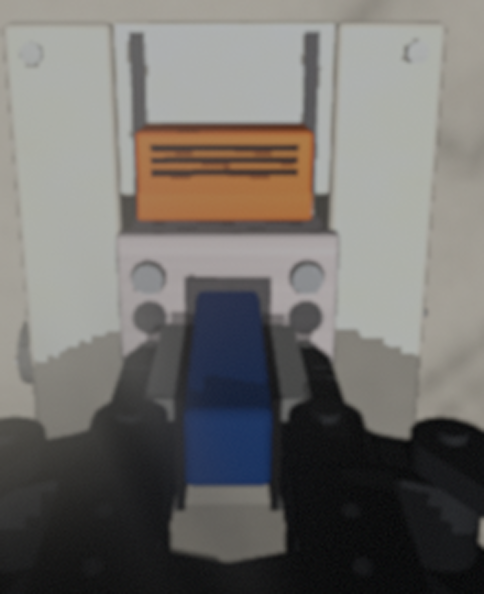

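The block has come up 12 mm with only its own weight on the wrist, so the shoulders are past the lips. I'll carry on lifting.

Emit:
{"api": "apply_moves", "payload": {"series": [[0,-1,0,0,0],[0,-2,0,0,0],[0,-3,0,0,0],[0,-4,0,0,0],[0,-5,0,0,0]]}}

```text
time_s: 9.65
position: [0.5125, 0.0533, 0.1568]
tool_rot: [0.526, -0.525, 0.473, -0.473]
ft_force: [1.0, 0.2, -2.8]
finger_gap: 0.177
```

Emit:
{"api": "apply_moves", "payload": {"series": [[0,-0.8,0,0,0],[0,-1.5,0,0,0],[0,-2,0,0,0],[0,-2,0,0,0],[0,-2,0,0,0]]}}

```text
time_s: 10.07
position: [0.5123, 0.0533, 0.1753]
tool_rot: [0.525, -0.525, 0.473, -0.473]
ft_force: [-0.7, -0.1, -3.4]
finger_gap: 0.18
```

Emit:
{"api": "apply_moves", "payload": {"series": [[0,0,0,0,0],[0,0,0,0,0],[0,0,0,0,0],[0,0,0,0,0],[0,0,0,0,0]]}}

```text
time_s: 10.48
position: [0.5122, 0.0533, 0.1751]
tool_rot: [-0.525, 0.525, -0.473, 0.473]
ft_force: [1.0, 1.0, -2.5]
finger_gap: 0.177
```

```bash
python3 look.py w13 | egrep "jaw|^t"; python3 -c "
import cv2
from h import *
# shoulder plane fit
p,d,K,R,t=load('w13');X=cloud(d,K,R,t)
a=np.radians(6);c=np.array([.5125,.0535]);Y=X.copy()
dx=X[...,0]-c[0];dy=X[...,1]-c[1]
hx=np.cos(a)*dx+np.sin(a)*dy;hy=-np.sin(a)*dx+np.cos(a)*dy
m=(abs(hx)<.026)&(hy>.009)&(hy<.021)&(X[...,2]>.13)&(X[...,2]<.17)&(d>0)
A=np.c_[hx[m],hy[m],np.ones(m.sum())];z=X[m][:,2]
for _ in range(3):
    s,*_r=np.linalg.lstsq(A,z,rcond=None);r=abs(A@s-z);k=r<.004;A,z=A[k],z[k]
print(m.sum(),len(z),'tilt deg x,y',np.degrees(np.arctan(s[:2])),'z',s[2])
p=cv2.imread('pics/w13.png')[100:370,180:400];cv2.imwrite('pics/w13c.png',cv2.resize(p,None,fx=2.2,fy=2.2,interpolation=cv2.INTER_CUBIC))
from cell import capture,get_calibration
for n,r in(('scene',(210,290,235,330)),):
    p,d=capture(n);np.savez(n+'13.npz',p=p,d=d,**get_calibration(n))
    a=cv2.resize(p[r[0]:r[1],r[2]:r[3],::-1],None,fx=7,fy=7,interpolation=cv2.INTER_CUBIC);cv2.imwrite('pics/%s13.png'%n,a)"
```

```text
jaw y range [0.0274 0.0483]
jaws rect ((507.853515625, 91.42826080322266), (43.11595916748047, 21.343402862548828), 6.059372901916504)
t 10.53 pos [0.5122 0.0533 0.1752] yaw 5.98 F [-1.4  0.2 -3.7] gap 0.177 q [ 0.1   0.26 -0.12  1.2  -0.    1.57]
2334 1622 tilt deg x,y [ -0.13523134 -14.92798474] z 0.15790339891625468
```

View pics/w13c.png

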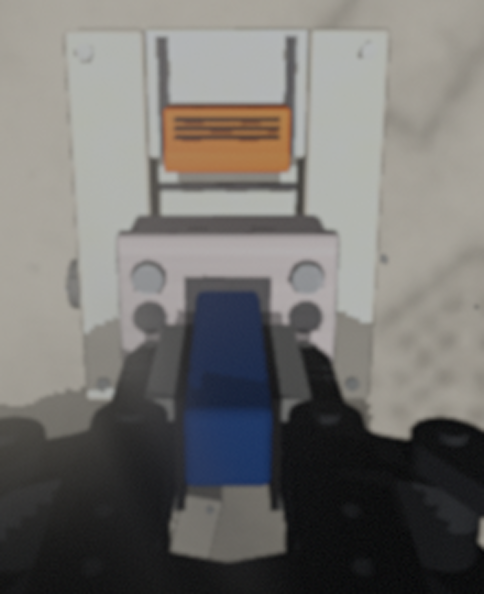

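View pics/scene13.png

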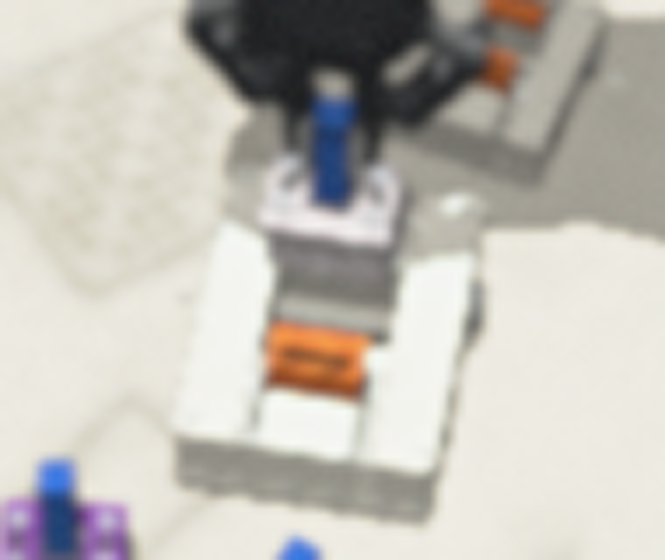

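The block is clear of the jaws and looks upright. The plane fit took in post and finger pixels, so I'll refit on the bare shoulder face at u 238-328, v 210-218.

```bash
python3 -c "
from h import *
for n in('w11','w12','w13'):
    p,d,K,R,t=load(n);X=cloud(d,K,R,t)
    a=np.radians(6)
    v,u=np.mgrid[:420,:560]
    m=(((v>=209)&(v<=219)&(u>238)&(u<328))|((v<=250)&(v>=209)&((u>236)&(u<243)|(u>323)&(u<330))))&(d>0)
    P=X[m]-[.5125,.0535,0];hx=np.cos(a)*P[:,0]+np.sin(a)*P[:,1];hy=-np.sin(a)*P[:,0]+np.cos(a)*P[:,1];z=P[:,2]
    A=np.c_[hx,hy,np.ones(len(z))];k=abs(z-np.median(z))<.01
    A,z=A[k],z[k]
    for _ in range(4):
        s=np.linalg.lstsq(A,z,rcond=None)[0];r=abs(A@s-z);k=r<.003;A,z=A[k],z[k]
    print(n,len(z),'tilt',np.degrees(np.arctan(s[:2])).round(2),'z0',s[2].round(4),'hy',A[:,1].min().round(4),A[:,1].max().round(4),'hx',A[:,0].min().round(4),A[:,0].max().round(4))
"
```

```text
w11 1370 tilt [0.11 0.4 ] z0 0.0713 hy -0.003 0.022 hx -0.0266 0.0261
w12 1368 tilt [0.23 0.45] z0 0.0841 hy -0.0021 0.0229 hx -0.0262 0.0264
w13 1371 tilt [0.07 0.46] z0 0.1533 hy -0.0027 0.0226 hx -0.0269 0.0258
```

Tilt is about 0.5°. The shoulder top is at 0.153 m, which puts the foot at 0.103 m, 22 mm above the jaws.

```bash
python3 -c "
from cell import order,telemetry
s=telemetry.state();print(abs(s['joint_velocities']).max(),s['finger_gap'],s['ft_force'])
print(order.hand_in())"
```

```text
0.0008093912030371906 0.18145775437994927 [ 0.19334133  0.10729972 -3.53743054]
the job is handed in; nothing more can be done
None
```

The tube block is free of the jaws and still held upright and motionless over the heater. I handed the job in at about 10.6 s of the 48 s allowed.

I gripped the blue post with the fingers closing along the heater's x, so the block could tilt between the pads. I rocked it about 14° towards the +y jaw, then the same towards the −y jaw, brought it back to centre and lifted it about 8 cm.

- **Jaws:** each is back about 8 mm; their outer edges span 97 mm, against 80 mm at the start. I saw the +y jaw move directly. While the block leaned towards the −y jaw, that jaw was hidden, so I only measured it after returning to centre.
- **Block:** its tilt is about 0.5°, and its foot is about 22 mm above the jaw tops.
- **Forces:** readings reached about 11 N sideways while rocking. During the lift there was only the block's weight, about 3 N.
- **Other things on the bench:** I did not touch them, but I took no separate picture to confirm that at the end.
- **Check that disagreed:** my first tilt measurement read −15° because post and finger pixels were mixed in. Fitting only the bare shoulder gave 0.4–0.5° in three pictures.

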